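# Shut and latch the onion keeper

### The job

Two produce keepers stand on the worktop with their lids ajar. Press the lid of the one with the red onions in it fully shut, then turn its wing knob clockwise until the wing points straight at the box's front edge, so that the cam tongue under the lid swings behind the frame edge and locks it. Leave the keeper with the lemons as it is.

Things in the scene. Friction and masses are not known exactly. Their poses are not given: they have to be found in the camera images.
- onion_box: White metal keeper, 200 mm square, fixed, rim 100 mm above the worktop; origin under its centre, x from its front (toward the robot) to its hinge side, y to its left, z up. Wooden lid 204 mm square, 8 mm thick, upper face at z = 108 mm when shut; two red onions show through its rear window. Hinge line: along y at x = +100 mm, at rim height.
- onion_pivot (a point): Point on the axis of the onion keeper's wing knob, at mid height of the wing, 27 mm above the lid's face (z = 135 mm when shut, at x = -50 mm, y = 0 of the box); has the lid's axes. Wing: black bar 56 long, 10 thick, 28 high, from 12 to 40 mm above the lid, red dot on top at its tongue end. The wooden strip beside it, 80 mm deep, is bare: press it, e.g. 60 mm left or right.
- onion_lid (a joint): Lid hinge of the onion keeper, rad: 0 is fully shut on the rim, positive is raised at the front. Starts at 0.12 to 0.25. A stiff hinge holds it where it is left; 2 to 3 N on the front strip closes it.
- onion_wing (a joint): Turn of the onion keeper's wing, rad, clockwise from above. At 0 the wing lies along the front edge, red dot to the right (-y); at 1.57 the dot points at the front edge (-x), tongue 4 mm under the frame edge. Stop at 1.75. Starts at 0.10 to 0.35, friction 0.05 N m, stays where left. Turned before the lid is shut, the tongue strikes the frame and keeps the lid up.
- lemon_wingtip (a point): Red-dot end of the wing knob of the other keeper, 26 mm from that wing's axis. That keeper is alike, lid ajar too, but holds three yellow lemons; it is to be left alone. (Over both keepers' rear, a wall cabinet hangs with its underside 0.46 m above the worktop and its front about 0.54 m ahead of the robot's base: keep the wrist clear of it.)

How it is judged (in metres and radians):
On the way:
1. the onion keeper's lid is pressed shut while its wing is still open (value of joint onion_lid below 0.03 rad and value of joint onion_wing below 0.6 rad), for 0.1 s.
At the end, for the whole second after the job is handed in: The onion keeper's lid is shut (within 0.04 rad, about 8 mm at its front edge) and its wing is turned to at least 1.30 rad, that is within 15 degrees of pointing straight at the front edge (value of joint onion_lid below 0.04 rad and value of joint onion_wing above 1.3 rad); the robot touches nothing.
It fails at once if the lemon keeper's lid or wing is moved (its wing end by more than 12 mm) (distance of lemon_wingtip from where it was at the start of the episode above 0.012 m).
It also fails if it takes over 38 s, if anything falls off the work surface, if the arm or the gripper's body presses on something with over 40 N, if the wrist force passes 120 N, or if a joint passes its speed limit or range.

### The arm

A 6-joint arm with a two-finger parallel gripper is mounted at the origin on a cart in front of the work surface, level with it; the furniture and walls round the work are solid. World frame = base frame: x ahead of the robot, y to its left, z up, the work surface at z = 0. Lengths are in mm, angles in rad, forces in N, time in s.
With the tool pointing down it reaches from about 325 to 900 mm from the base axis. Payload 6.1 kg.
Tool frame: the origin (TCP) lies between the finger pads; the fingertips stand 22 mm ahead of it and the grasp point (between the pads) lies 3 mm ahead of it (ctrl.nose_length is the distance from the TCP to the fingertips, in mm); z points along the fingers, y is the line along which they close (so a half turn about z gives the same grasp; the last joint's range is limited). The gripper opens to 85 mm and grips with 20 to 120 N. Pads are 22 mm wide; open, the fingers measure 114 mm over their backs; the gripper's body (76 mm by 85 mm) begins 54 mm behind the grasp point. The pads swing forward as they close: fully open they stand 13 mm farther back than shut.
Start: joints at [1.006, 0.22, 1.526, -0, 1.395, -0.126], TCP at [265.531, 565.782, 253.3] pointing down, gripper open.
Joint ranges: [-2.98, 2.98], [-0.91, 2.08], [0.09, 2.57], [-1.24, 4.39], [0.2, 2.65], [-2.68, 2.68]. Speed limits (rad/s): [2.57, 2.57, 3.01, 3.14, 3.14, 3.14].

### API

Orientations are given as a unit quaternion [x, y, z, w].
In Python, from rig import readout, camera, get_calibration, job, ctrl gives the robot as it stands.
- The arm moves only by the shell command python3 -m handwheel 'ROWS' [FORCE]. ROWS is JSON, a list that holds one entry, the list of rows, each a list of 5 numbers: the shift along the tool's x, y, z in cm, then the turn about the tool's z in degrees, then the finger opening in cm, from 0 to 8.54. A call has 1 to 10 rows; each row is the pose to reach, as a shift and turn from the pose commanded when the call began, along the tool's axes at that moment; what a row does not reach only later rows make up. A row lasts 1/8 s, in which the tool goes at most 62.5 mm and 10.7 degrees, less where a joint would pass 70% of its speed; a pose out of reach is approached as far as the arm can. A call with a gripper value outside its range is refused whole. The fingers move at their own pace and stop on an object; FORCE is the grip in N (left out, the last holds). Time passes only in rows, so rows that repeat a pose let the fingers close. It gives the time, the measured TCP pose, the force, the opening and the grip force at its end, in the units of the state.
- readout.read_state(): the state, without advancing time (a new reading comes with each control period).
- camera(name): name is "scene" or "side" or "wrist"; returns the picture (400x640x3 uint8, blue, green, red); there is no depth.
- get_calibration(name): a dict with "K" (3x3 intrinsics, pixels), "cam_to_world" (4x4, takes a point from camera to world coordinates). Camera axes: x right, y down, z forward; pixel columns grow to the right and rows downward; lengths in mm; the calibration is good to about 2 mm. A picture is of the moment at which its call begins: read the wrist's pose just before it. get_calibration takes no time and is no camera call; for the wrist camera it gives the pose at the moment of the call.
- job.hand_in(): hands the job in; it is judged then, once.
The state is a dict: "t": time; "qpos": joint angles; "qvel": joint speeds; "joint_torque": joint torques, N m; "tool_pos": TCP position; "orientation": TCP orientation; "contact_force": force on the tool from outside, world axes, zero at the start; "moment": the same for the moment, N m; "grip_width": opening from 0.0 (shut) to 1.0 (fully open); "finger_force": force on a finger pad.
Only numpy, scipy, OpenCV 4.12 (cv2) and the standard library are available. Lean on these libraries where they do the work, as an engineer would, in place of code of your own. Each camera call takes 0.05 s, during which the arm holds its last target. There are 200 camera calls.

## Working session

There is one attempt and no reset: what is moved stays moved. The work goes in short steps, Python scripts to look and compute and a shell command to move; the robot and the scene stay as the last step left them, time stands still between calls to the robot, and variables do not carry over. Pictures are saved under pics/ and viewed, at most 10 in all, crops included, and the job is handed in when it is done.

```bash
mkdir -p pics; ls
python3 - <<'E'
from rig import readout,camera,get_calibration
import cv2
import numpy as np
s=readout.read_state();print(s['t'],s['tool_pos'],s['orientation'],s['contact_force'])
for n in("scene","side","wrist"):
    c=get_calibration(n);print(n,np.round(c['K'],1).tolist(),np.round(c['cam_to_world'],3).tolist())
    im=camera(n);cv2.imwrite(f"pics/{n}0.png",im)
E
```

```text
pics
0.0 [265.22463981 565.30679974 252.2024619 ] [ 2.17629588e-01  9.76030959e-01 -9.09797818e-04 -3.18763080e-04] [ 0.79811274 -0.30098344 -0.49343435]
scene [[432.6, 0.0, 320.4], [0.0, 432.6, 194.3], [0.0, 0.0, 1.0]] [[0.556, -0.537, 0.634, -158.465], [-0.831, -0.378, 0.408, -491.887], [0.02, -0.754, -0.656, 791.049], [0.0, 0.0, 0.0, 1.0]]
side [[503.6, 0.0, 316.8], [0.0, 503.6, 206.9], [0.0, 0.0, 1.0]] [[0.445, -0.434, 0.783, -377.206], [-0.896, -0.218, 0.387, -470.214], [0.003, -0.874, -0.486, 659.179], [0.0, 0.0, 0.0, 1.0]]
wrist [[307.3, 0.0, 313.9], [0.0, 307.3, 200.5], [0.0, 0.0, 1.0]] [[0.424, 0.858, 0.291, 190.502], [0.905, -0.402, -0.137, 600.996], [-0.001, 0.322, -0.947, 373.104], [0.0, 0.0, 0.0, 1.0]]
```

View pics/scene0.png

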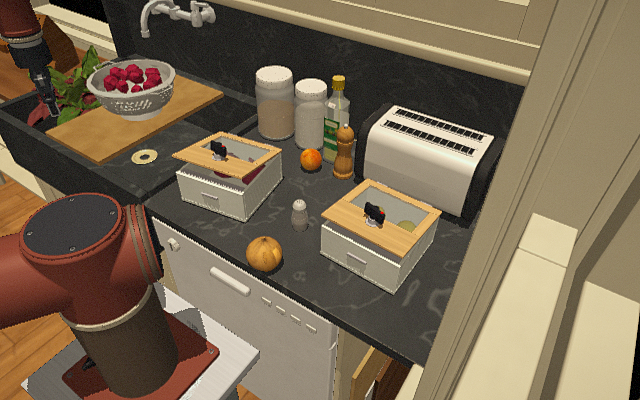

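View pics/side0.png

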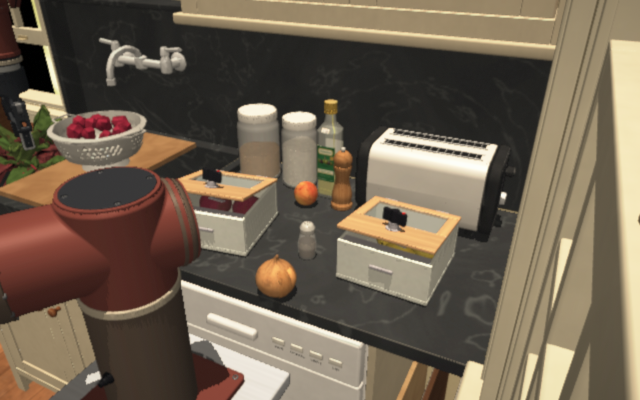

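The left keeper (scene about (230,175), side about (235,210)) shows red onions. The right one (380,230) shows yellow. I'll zoom in on the left one for corner picks.

Run:
```python
import cv2,numpy as np
a=cv2.imread('pics/scene0.png')[120:225,165:290];b=cv2.imread('pics/side0.png')[155:260,165:290]
cv2.imwrite('pics/c0.png',np.vstack([cv2.resize(np.hstack([a,b]),None,fx=3.2,fy=3.2,interpolation=cv2.INTER_CUBIC)]))
```

```text
(no output)
```

View pics/c0.png

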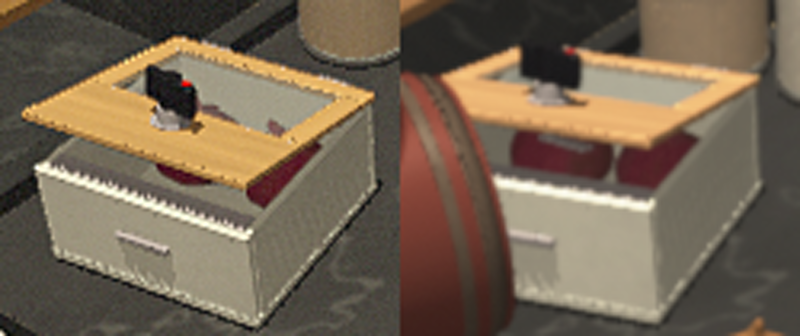

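The crop shows red onions through the window. The wing stands on the lid's front strip with its red dot to the right. Next I compute the box pose from the corners.

```bash
cat > h.py <<'E'
import numpy as np
from rig import get_calibration
def ray(n,p,c=None):
    c=c or get_calibration(n);M=np.array(c['cam_to_world']);d=M[:3,:3]@np.linalg.solve(np.array(c['K']),[p[0],p[1],1]);return M[:3,3],d
def onz(n,p,z,c=None):
    o,d=ray(n,p,c);return (o+d*(z-o[2])/d[2]).round(1)
def tri(rs):
    A=0;b=0
    for o,d in rs:
        d=d/np.linalg.norm(d);P=np.eye(3)-np.outer(d,d);A=A+P;b=b+P@o
    return np.linalg.solve(A,b).round(1)
E
python3 - <<'E'
from h import *
S=lambda x,y:(x/3.2+165,y/3.2+120)
D=lambda x,y:((x-400)/3.2+165,y/3.2+155)
FR=onz('scene',S(251,238),100);FL=onz('scene',S(38,168),100)
print('rim FR,FL',FR,FL,np.linalg.norm(FR-FL), 'side FR',onz('side',D(654,207),100))
b=[onz('scene',S(*p),0) for p in((57,260),(258,328),(378,190))];print('base FL FR RR',b,[np.linalg.norm(b[1]-b[i]) for i in(0,2)],'side',onz('side',D(660,322),0),onz('side',D(762,188),0))
f=tri([ray('scene',S(247,187)),ray('side',D(650,146))]);print('lid FR',f)
r=tri([ray('scene',S(375,97)),ray('side',D(758,76))]);print('lid RR',r,np.linalg.norm(f-r))
print('dot',tri([ray('scene',S(187,86)),ray('side',D(569,51))]))
E
```

```text
rim FR,FL [402.1  90.4 100. ] [369.  285.5 100. ] 197.88789755818823 side FR [401.7  91.3 100. ]
base FL FR RR [array([367.8, 289.5,   0. ]), array([403.1,  96.6,  -0. ]), array([598.7, 125.1,   0. ])] [np.float64(196.10328911061129), np.float64(197.6653990965541)] side [406.8  97.6   0. ] [606.6 129.6   0. ]
lid FR [410.   96.3 141.9]
lid RR [590.7 118.3 110.7] 184.68873815151812
dot [442.4 181.4 180.5]
```

View pics/wrist0.png

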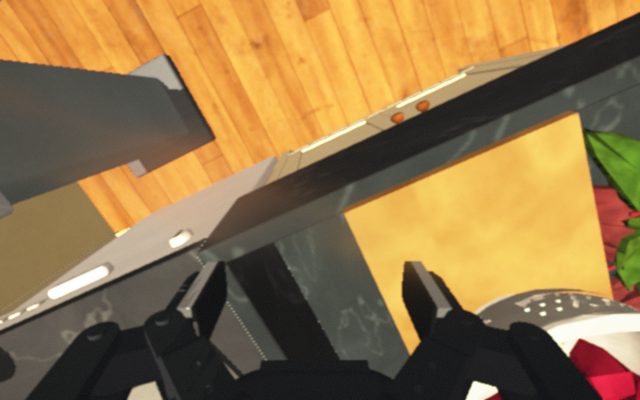

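Measurements agree on the size (200 mm) and a yaw of about 9.3°. Centre is about (485,207), shut pivot about (435,199), and lid angle about 0.17. I'll move above the left press spot with the tool turned and the fingers shut, then look.

```bash
python3 -m handwheel '[[[-3.5,-3,0,9,4],[-7,-6,0,18,0],[-10.5,-9,0,27,0],[-14,-12,0,36,0],[-17.5,-15,0,45,0],[-21,-18,0,54,0],[-24,-20.5,0,62,0],[-26,-22.2,0,68,0],[-26,-22.2,0,68,0],[-26,-22.2,0,68,0]]]' 30
python3 - <<'E'
from rig import readout,camera,get_calibration
import cv2,json,numpy as np
s=readout.read_state();print(s['t'],s['tool_pos'],s['orientation'],s['qpos'])
c=get_calibration('wrist');json.dump({k:np.array(v).tolist() for k,v in c.items()},open('w1.json','w'))
cv2.imwrite('pics/w1.png',camera('wrist'))
E
```

```text
t: 1.4
tool_pos: [406.3, 254.8, 253.2]
orientation: [0.726, 0.688, -0.0, -0.0]
contact_force: [0.1, -0.3, 0.2]
grip_width: -0.004
finger_force: 0.0
1.4 [406.29656617 254.78380058 253.19197821] [ 7.25753683e-01  6.87954586e-01 -5.09004067e-06 -2.81164421e-04] [ 3.95117383e-01 -1.34295542e-01  1.89321141e+00  5.31308059e-04
  1.38288629e+00  4.48480442e-01]
```

View pics/w1.png

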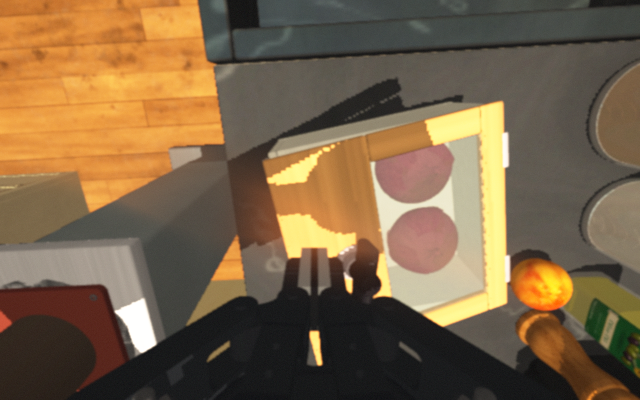

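Two red onions are visible through the window at (415,172) and (422,240). The lid's rear corners are at about (504,101) and (506,303), its front-left corner at (266,157), and the wing at about (364,268). I'll check the position from these.

Run:
```python
from h import *
import json
c=json.load(open('w1.json'))
a=onz('wrist',(504,101),108,c);b=onz('wrist',(506,304),108,c);v=a-b;print(a,b,np.linalg.norm(v))
y=v/np.linalg.norm(v);x=np.array([y[1],-y[0],0]);m=(a+b)/2;print('yaw',np.degrees(np.arctan2(x[1],x[0])),'centre',m-102*x,'pivot shut',m-152*x)
for z in(135,142,148):
    f=onz('wrist',(266,157),z,c);print('FL',z,f,np.linalg.norm((f-a)[:2]))
print('win top',onz('wrist',(364,240),165,c),onz('wrist',(366,290),165,c))
```

```text
[567.  325.8 108. ] [598.  124.7 108. ] 203.4753302000024
yaw 8.76328912510621 centre [481.69072755 209.71003259 108.        ] pivot shut [432.27441752 202.09240151 108.        ]
FL 135 [371.  294.8 135. ] 198.4363877921587
FL 142 [372.2 296.  142. ] 197.0661817765798
FL 148 [373.2 297.1 148. ] 195.91357788576065
win top [443.  233.8 165. ] [444.6 189.6 165. ]
```

```bash
python3 -m handwheel '[[[0,0,4,0,0],[0,0,7.5,0,0],[0,0,8.8,0,0],[0,0,9.6,0,0],[0,0,10.4,0,0],[0,0,11.1,0,0],[0,0,11.7,0,0],[0,0,12.1,0,0],[0,0,12.3,0,0],[0,0,12.3,0,0]]]'
```

```text
t: 2.7
tool_pos: [406.7, 254.2, 130.2]
orientation: [0.726, 0.687, -0.0, 0.0]
contact_force: [0.1, 0.0, 0.0]
grip_width: -0.003
finger_force: 0.0
```

```bash
python3 -m handwheel '[[[0,0,0.2,0,0],[0,0,0.4,0,0],[0,0,0.5,0,0],[0,0,0.5,0,0]]]'
python3 - <<'E'
from rig import ctrl,camera
import cv2,numpy as np
print(ctrl.nose_length)
a=camera('scene')[110:230,155:295];b=camera('side')[150:270,155:295]
cv2.imwrite('pics/c2.png',cv2.resize(np.hstack([a,b]),None,fx=2.8,fy=2.8,interpolation=cv2.INTER_CUBIC))
E
```

```text
t: 3.2
tool_pos: [407.0, 254.3, 129.7]
orientation: [0.726, 0.688, -0.0, 0.0]
contact_force: [-15.5, -7.2, 36.6]
grip_width: 0.004
finger_force: 18.1
22.0
```

View pics/c2.png

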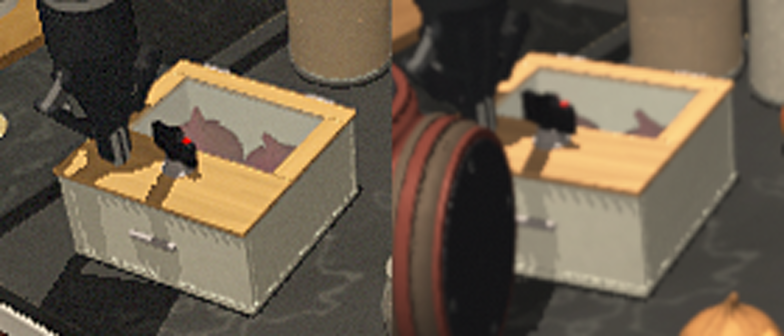

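The lid is flush with the rim and held at about 37 N. The wing's red dot is at crop (187,141) scene and (565,104) side. I'll raise the tool and compute the wing angle at the same time.

```bash
python3 -m handwheel '[[[0,0,-3,0,0],[0,0,-7,0,0],[0,0,-9,0,4],[0,0,-9,0,4]]]'
python3 - <<'E'
from h import *
from rig import camera
import cv2,json
off={'scene':(110,155),'side':(150,155)};P=[]
for n in off:
    im=camera(n);r0,c0=off[n];a=im[r0:r0+75,c0:c0+140].astype(int)
    B,G,R=a[...,0],a[...,1],a[...,2];m=((R>150)&(G<90)&(B<90)).astype('uint8')
    q=np.argwhere(m)
    mm=q.mean(0)+[r0,c0];print(n,len(q),mm);P.append(ray(n,(mm[1],mm[0])));print(onz(n,(mm[1],mm[0]),148))
print(tri(P))
c=get_calibration('wrist');json.dump({k:np.array(v).tolist() for k,v in c.items()},open('w3.json','w'))
im=camera('wrist');cv2.imwrite('pics/w3.png',im)
E
```

```text
t: 3.8
tool_pos: [407.8, 254.7, 217.1]
orientation: [0.726, 0.687, 0.002, 0.001]
contact_force: [-0.5, -0.1, 0.1]
grip_width: 0.421
finger_force: 0.0
scene 5 [159.6 221.2]
[430.6 181.9 148. ]
side 79 [211.51898734 165.39240506]
[289.8 206.1 148. ]
[ 702.8  560.8 -163.2]
```

View pics/w3.png

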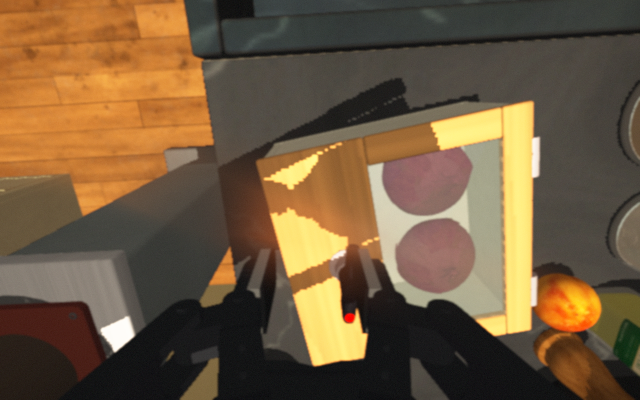

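The lid is still shut. The wrist view shows the dot at (349,318), and the wing runs up from it to about (345,250). Lid corners are at (258,158), (534,101) and (532,330).

Run:
```python
from h import *
import json
c=json.load(open('w3.json'))
fl=onz('wrist',(257,158),108,c);a=onz('wrist',(534,101),108,c);b=onz('wrist',(532,331),108,c);print(fl,a,b,np.linalg.norm(a-fl),np.linalg.norm(a-b))
for v in (a-fl,(a-b)[[1,0,2]]*[1,-1,1]): print(np.degrees(np.arctan2(v[1],v[0])))
cen=(fl+b)/2;print('cen',cen)
for yaw in(8.8,9.3):
    t=np.radians(yaw);p=cen-50*np.array([np.cos(t),np.sin(t),0]);d=onz('wrist',(349,318),148,c)
    w=d-p;print('pivot',p,'dot',d,'r',np.hypot(*w[:2]),'q',-np.arctan2(w[1],w[0])-(np.pi/2-t))
```

```text
[366.2 295.8 108. ] [565.3 325.4 108. ] [598.5 123.7 108. ] 201.28827586325036 204.41411399411734
8.456169103158695
9.347122549215639
cen [482.35 209.75 108.  ]
pivot [432.93858093 202.10070819 108.        ] dot [428.4 180.6 148. ] r 21.974511810911217 q 0.36162474184499827
pivot [433.00721418 201.66980894 108.        ] dot [428.4 180.6 148. ] r 21.56764408712685 q 0.37759149402951886
```

```bash
python3 -m handwheel '[[[-2.6,1.5,0,2,4.5],[-5.2,2.95,0,4,4.5],[-5.2,2.95,0,4,4.5],[-5.2,2.95,2.5,4,4.5],[-5.2,2.95,4.5,4,4.5],[-5.2,2.95,6,4,4.5],[-5.2,2.95,7.2,4,4.5],[-5.2,2.95,7.7,4,4.5],[-5.2,2.95,7.7,4,4.5]]]' 30
```

```text
t: 5.08
tool_pos: [433.2, 200.9, 138.2]
orientation: [0.75, 0.662, -0.0, -0.0]
contact_force: [0.8, 0.2, -0.0]
grip_width: 0.527
finger_force: 0.0
```

Run:
```python
from rig import camera
import cv2,numpy as np
w=camera('wrist')[170:370,200:480]
a=camera('scene')[110:210,155:295]
cv2.imwrite('pics/c4.png',np.hstack([cv2.resize(w,None,fx=1.4,fy=1.4),cv2.resize(a,(392,280),interpolation=cv2.INTER_CUBIC)]))
```

```text
(no output)
```

View pics/c4.png

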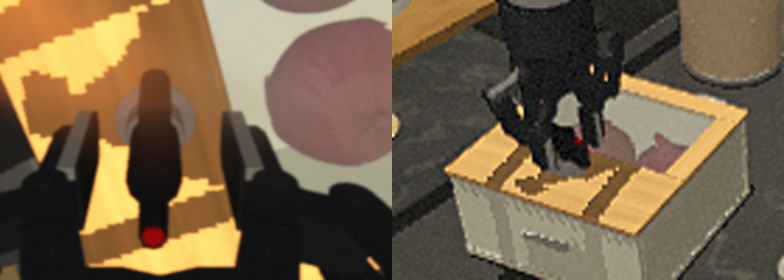

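The wing is between the pads and parallel to them, about 2.5 mm toward −y of the tool. I'll shift and close.

```bash
python3 -m handwheel '[[[0,-0.25,0,0,4.5],[0,-0.25,0,0,2],[0,-0.25,0,0,0.5],[0,-0.25,0,0,0.5],[0,-0.25,0,0,0.5],[0,-0.25,0,0,0.5]]]' 30
```

```text
t: 5.92
tool_pos: [431.3, 201.2, 138.8]
orientation: [0.75, 0.662, 0.001, 0.0]
contact_force: [0.5, -1.7, 5.2]
grip_width: 0.23
finger_force: 29.5
```

```bash
python3 -m handwheel '[[[0,0,0,8,0.5],[0,0,0,16,0.5],[0,0,0,24,0.5],[0,0,0,32,0.5],[0,0,0,32,0.5]]]'
python3 - <<'E'
from rig import camera
import cv2,numpy as np
w=camera('wrist')[170:370,200:480]
a=camera('scene')[110:210,155:295]
cv2.imwrite('pics/c5.png',np.hstack([cv2.resize(w,None,fx=1.4,fy=1.4),cv2.resize(a,(392,280),interpolation=cv2.INTER_CUBIC)]))
E
```

```text
t: 6.55
tool_pos: [431.2, 201.2, 138.8]
orientation: [0.903, 0.43, 0.001, 0.0]
contact_force: [2.2, -1.9, 5.0]
grip_width: 0.226
finger_force: 29.6
```

View pics/c5.png

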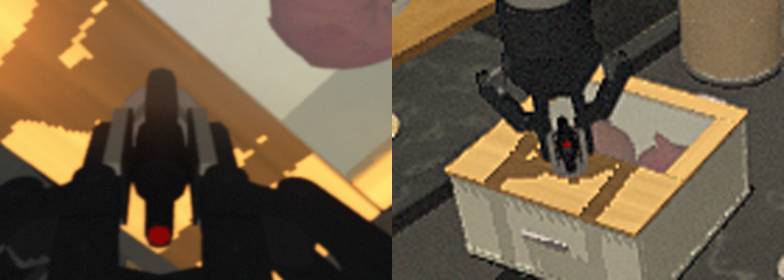

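The wing turns with the gripper, held at its wider boss, and the lid stays shut. By the tool angle about 42° remain.

```bash
python3 -m handwheel '[[[0,0,0,8,0.5],[0,0,0,16,0.5],[0,0,0,24,0.5],[0,0,0,32,0.5],[0,0,0,39,0.5],[0,0,0,43,0.5],[0,0,0,43,0.5],[0,0,0,43,0.5]]]'; python3 -m handwheel '[[[0,0,0,0,2],[0,0,0,0,4.5],[0,0,0,0,4.5],[0,0,0,0,4.5],[0,0,-3,0,4.5],[0,0,-7,0,4.5],[0,0,-10,0,4.5],[2.5,0,-12,0,4.5],[2.5,0,-12,0,4.5]]]'
python3 - <<'E'
from rig import camera
import cv2,numpy as np
w=camera('wrist');a=camera('scene')[110:210,155:295]
cv2.imwrite('pics/c6.png',np.hstack([cv2.resize(w,(448,280)),cv2.resize(a,(350,280),interpolation=cv2.INTER_CUBIC)]))
E
```

```text
t: 7.65
tool_pos: [431.3, 201.1, 138.8]
orientation: [0.998, 0.07, 0.001, 0.0]
contact_force: [1.7, -1.2, 5.3]
grip_width: 0.228
finger_force: 29.6
t: 8.78
tool_pos: [457.0, 204.8, 259.9]
orientation: [0.998, 0.069, 0.002, -0.0]
contact_force: [-0.3, 0.4, -0.7]
grip_width: 0.528
finger_force: 0.0
```

View pics/c6.png

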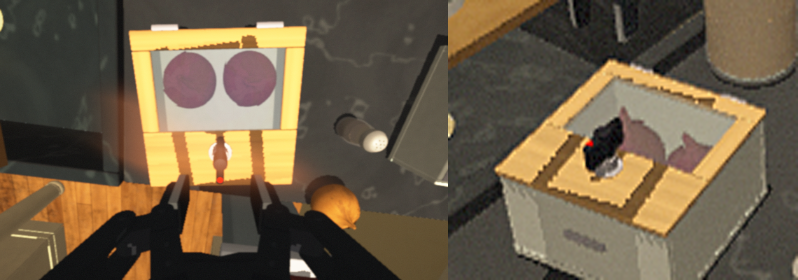

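The wing's dot at (220,180) points straight at the front edge, the lid is flush with the rim, and the gripper is clear.

```bash
python3 -c "
from rig import job
print(job.hand_in())"
```

```text
the job is handed in; nothing more can be done
None
```

The onion keeper's lid is pressed shut and its wing turned to point straight at the front edge, as the last picture shows; the arm is clear, the lemon keeper was not touched, and I handed the job in at about 9 s (no verdict was returned).

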